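# Close and latch the shielded test box

## Task

The filter module is in the shielded test box, ready for measuring. Lower the lid gently onto its gasket, lift the latch's wire loop over the keeper on the lid so that its bar sits in the keeper's groove, then press the lever down over centre until it is fully home on the front of the box and the lid is drawn down tight. The keeper is adjustable and not always in quite the same place: feel for its groove and do not jam the loop on its edges (stay below 15 N there), nor force the lid or the lever (below 25 N). Leave the things round about where they are, and let go at the end.

Things in the scene. Friction and masses are not known exactly. Their poses are not given: they have to be found in the camera images.
- test_box: Fixed aluminium shielded test box, 150 mm along its x, 200 mm along its y, 84 mm high to the rim, 102 mm to the top of the shut lid. Origin: centre of the underside; z up, x points from the latch side (front, towards the robot) to the hinge side. The draw latch sits in the middle of the front wall (x = -75 mm). A power screwdriver hangs above the bench near world (0.72, 0.40), from 0.43 m up.
- lid (a joint): Lid hinge, rad: 0 = fully home, grows as the front edge rises. Stays where it is left (friction, about 4 N at the front edge). Let down, it comes to rest at 0.030 on the springy gasket, front edge 5 mm proud; hard to push lower by hand (over 20 N per mm), only the latch draws it fully home.
- lever (a joint): Red-striped steel latch lever, rad: 0 = hanging down flat along the front wall, on its stop; grows as it swings out (1.57 = level, towards the robot) and up, to 2.6. Stays where it is left (2 N at its end, 4 N at the loop). With the loop hooked and drawing, it takes up to about 12 N at lever_pad; dead centre is at 0.1 to 0.4, and it must be pressed on past that to the stop.
- loop (a joint): Wire loop's hinge on the lever, rad: (loop minus lever) is how far the loop leans out from upright, away from the box. Light friction, stays where left. Its pin runs across the lever 16 mm from lever_pivot: in the box's frame at lever_pivot + 16 mm * (-sin(lever - 0.25), 0, -cos(lever - 0.25)); it moves with the lever.
- lid_hinge (a point): Middle of the lid's hinge axis (along the box's y), fixed to the box at (79, 0, 88) mm in its frame.
- lid_press (a point): On the top face of the lid, middle, 44 mm in from its front edge; 112 mm in front of the hinge axis and 15 mm above it when shut: where to press it down. z is the lid's outward normal.
- keeper_seat (a point): Nominal place of the hooked loop's bar, fixed to the lid; (-95, 0, 99) mm in the box's frame, lid on gasket. The steel keeper, a hook 22 mm wide, open upwards, is screwed on in slots and sits up to 4.5 mm nearer or farther from the lid than this, not measured: feel for its groove, which is 7 mm wide, its floor 2.5 mm below the bar's centre, front lip and back wall 4.5 mm above it.
- lever_pivot (a point): Middle of the lever's pivot pin (along the box's y), fixed to the box at (-95, 0, 64) mm in its frame.
- lever_pad (a point): On the outer face of the lever, 42 mm along it from the pivot and 7.5 mm outside the pivot's axis: where to press. The lever is 27 mm wide, 58 mm long, 3 mm thick; its outer face looks up when it stands out level and to the robot when it hangs shut. Site's -x is the outward normal, -z points along the lever to its free end.
- loop_bar (a point): Centre of the loop's straight cross bar (along the box's y). The loop is 5 mm steel wire, 42 mm wide outside, 32 mm inside, bar 45 mm from its pin; it can be gripped across its two side wires. Site's z points from the pin to the bar.
- caliper: Digital caliper 215 x 65 x 14 mm lying at the right: a bystander; origin under its centre.
- side_cutters: Red-handled side cutters 123 x 48 x 13 mm lying in front: a bystander; origin under their centre.
- marker: White marker pen 136 mm long, 17 mm thick, lying in front: a bystander; origin under its centre.
- attenuator: Silver attenuator 54 x 17 x 17 mm lying to the left: a bystander; origin under its centre.

How it is judged:
By the outcome, as a careful person would: the job done as asked, in the order asked, and still so for the second after the job is handed in, with the robot touching nothing.
It also fails if it takes over 70 s, if anything falls off the work surface, if the arm or the gripper's body presses on something with over 40 N, if the wrist force passes 120 N, or if a joint passes its speed limit or range.

## Robot

A 6-joint arm with a two-finger parallel gripper is mounted at the origin on a cart in front of the work surface, level with it; the furniture and walls round the work are solid. World frame = base frame: x ahead of the robot, y to its left, z up, the work surface at z = 0. Lengths are in m, angles in rad, forces in N, time in s.
With the tool pointing down it reaches from about 0.375 to 0.75 m from the base axis. Payload 9 kg.
Tool frame: the origin (TCP) lies at the very end of the fingers, on their centre line; the grasp point (between the pads) lies 19 mm behind it (env.grip_point_offset is the distance from the TCP to the grasp point, in m); z points along the fingers, y is the line along which they close (so a half turn about z gives the same grasp; the last joint's range is limited). The gripper opens to 85 mm and grips with 20 to 120 N. Pads are 22 mm wide; open, the fingers measure 114 mm over their backs; the gripper's body (76 mm by 85 mm) begins 54 mm behind the grasp point. The pads swing forward as they close: fully open they stand 13 mm farther back than shut.
Start: joints at [-1.567, 0.104, 0.097, 1.564, 0, 1.353], TCP at [0.132, -0.585, 0.231] pointing down, gripper open.
Joint ranges: [-2.99, 2.99], [-0.84, 1.86], [-1.1, 1.16], [-1.84, 2.11], [-1.51, 1.56], [-3.14, 3.14]. Speed limits (rad/s): [2.22, 2.22, 2.57, 3.14, 3.14, 3.14].

## Interface

Orientations are given as [roll, pitch, yaw] about the fixed x, y, z axes, in that order (R = Rz(yaw) Ry(pitch) Rx(roll)).
In Python, from bench import env gives the robot as it stands. The module is installed in compiled form; this text tells all that it offers.
- The arm moves only by the tool drive_tool, never from a script. Its arguments are lists of equal length, an entry for each row: "dp": the shift along the world's x, y, z in m, a list of three; "delta_rot": the turn, a rotation vector about the world's x, y, z in rad, a list of three. In form: {"dp": [[tx, ty, tz], ...], "delta_rot": [[rx, ry, rz], ...]}. A call has 1 to 10 rows; each row is the pose to reach, as a shift and turn from the pose commanded when the call began; what a row does not reach only later rows make up. A row lasts 1/8 s, in which the tool goes at most 62.5 mm and 10.7 degrees, less where a joint would pass 70% of its speed; a pose out of reach is approached as far as the arm can. A call with a gripper value outside its range is refused whole. "hand" is the gripper command: -1 is shut, 1 is fully open, values between are in proportion, set as the call begins (left out, the last holds). The fingers move at their own pace and stop on an object; "squeeze" is the grip in N (left out, the last holds). Time passes only in rows, so rows that repeat a pose let the fingers close. It gives the time, the measured TCP pose, the force, the opening and the grip force at its end, in the units of the state.
- env.sense(): the state, without advancing time (a new reading comes with each control period).
- env.grab_frame(name): name is "side" or "top" or "wrist"; returns a dict with "pixels" (384x512x3 uint8, red, green, blue), "mtx" (3x3 intrinsics, pixels), "xyz" and "orientation" of the camera in the world; the wrist camera has in their place "hand_eye" (4x4, takes a point from camera to tool coordinates, whose origin is the TCP and whose axes are the flange's). Camera axes: x right, y up, looking along -z (the intrinsics and any distortion apply to the point x, -y, -z); pixel columns grow to the right and rows downward; lengths in m; the calibration is good to about 2 mm. A picture is of the moment at which its call begins: read the wrist's pose just before it. There is no depth.
- env.job_done(): hands the job in; it is judged then, once.
The state is a dict: "time": time; "q": joint angles; "dq": joint speeds; "joint_torque": joint torques, N m; "tool_pos": TCP position; "tool_rot": TCP orientation; "force": force on the tool from outside, world axes, zero at the start; "moment": the same for the moment, N m; "opening": opening from 0.0 (shut) to 1.0 (fully open); "gripper_force": force on a finger pad.
Only numpy, scipy, OpenCV 4.12 (cv2) and the standard library are available. Lean on these libraries where they do the work, as an engineer would, in place of code of your own. Each camera call takes 0.05 s, during which the arm holds its last target. There are 200 camera calls.

## Working session

There is one attempt and no reset: what is moved stays moved. The work goes in short steps, Python scripts to look and compute and a tool call to move; the robot and the scene stay as the last step left them, time stands still between calls to the robot, and variables do not carry over. Pictures are saved under pics/ and viewed, at most 10 in all, crops included, and the job is handed in when it is done.

Besides the shell and the picture viewer there is one more tool, called after "Emit:" as name(argument=value, ...) on one line, values as JSON. drive_tool: Moves the arm, as the interface text tells. Its arguments: {"type":"object","properties":{"dp":{"type":"array","items":{"type":"array","items":{"type":"number"}}},"delta_rot":{"type":"array","items":{"type":"array","items":{"type":"number"}}},"hand":{"type":"number"},"squeeze":{"type":"number"}},"required":["dp","delta_rot"]}

```bash
mkdir -p pics; ls
python3 - <<'E'
from bench import env
import cv2,numpy as np,pickle
s=env.sense();print({k:np.round(v,3) for k,v in s.items()})
for n in("side","top"):
    f=env.grab_frame(n);p=f.pop("pixels");cv2.imwrite(f"pics/{n}0.png",p[:,:,::-1]);print(n,f);pickle.dump(f,open(n+".pkl","wb"))
E
```

```text
pics
{'time': np.float64(0.0), 'q': array([-1.567,  0.105,  0.096,  1.564, -0.   ,  1.353]), 'dq': array([ 0.001, -0.001,  0.001, -0.001,  0.002,  0.   ]), 'joint_torque': array([ 0.0000e+00, -5.5693e+01,  5.0365e+01,  1.7000e-02, -0.0000e+00,
        0.0000e+00]), 'tool_pos': array([ 0.132, -0.585,  0.231]), 'tool_rot': array([-3.14 , -0.   ,  0.222]), 'force': array([-1.023,  0.534,  0.274]), 'moment': array([-0.045,  0.028, -0.012]), 'gripper_force': np.float64(0.0), 'opening': np.float64(1.002)}
side {'mtx': array([[437.74226809,   0.        , 255.07974994],
       [  0.        , 437.74226809, 186.01375447],
       [  0.        ,   0.        ,   1.        ]]), 'xyz': array([0.27305327, 0.95248188, 0.6322514 ]), 'orientation': array([ 0.98185609, -0.0186631 , -2.81299384])}
top {'mtx': array([[394.48657163,   0.        , 253.43951674],
       [  0.        , 394.48657163, 195.57692848],
       [  0.        ,   0.        ,   1.        ]]), 'xyz': array([0.4313469 , 0.17797853, 1.19162376]), 'orientation': array([ 0.09579489,  0.00981815, -1.54756362])}
```

View pics/side0.png

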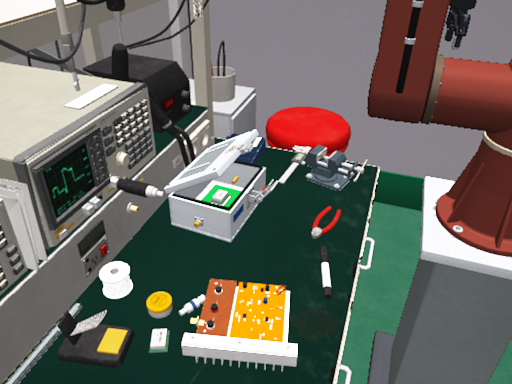

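View pics/top0.png

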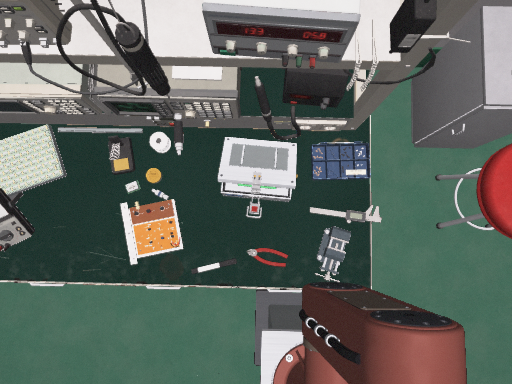

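The side view shows the box near (218,200) with its lid half open and the latch at about (262,190). The top view shows the box at (258,170) and the latch at (254,208). I'll enlarge both.

Run:
```python
import cv2,numpy as np
a=cv2.imread("pics/side0.png")[120:250,150:290];b=cv2.imread("pics/top0.png")[125:225,205:310]
cv2.imwrite("pics/c1.png",cv2.resize(a,None,fx=4.5,fy=4.5,interpolation=cv2.INTER_CUBIC))
cv2.imwrite("pics/c2.png",cv2.resize(b,None,fx=6,fy=6,interpolation=cv2.INTER_CUBIC))
```

```text
(no output)
```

View pics/c1.png

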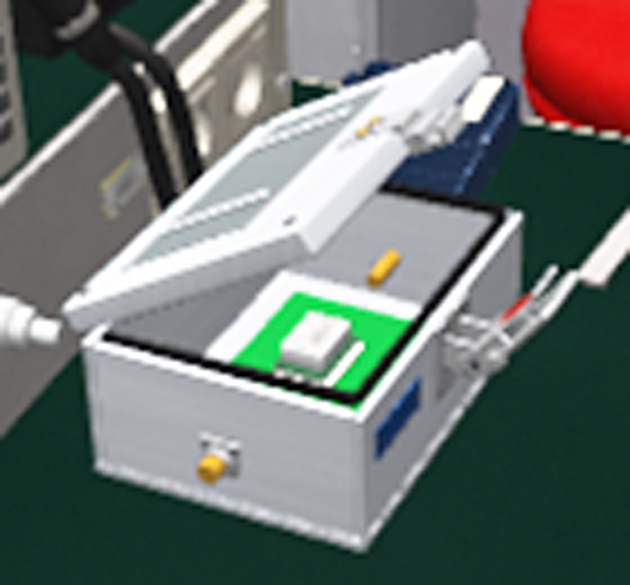

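View pics/c2.png

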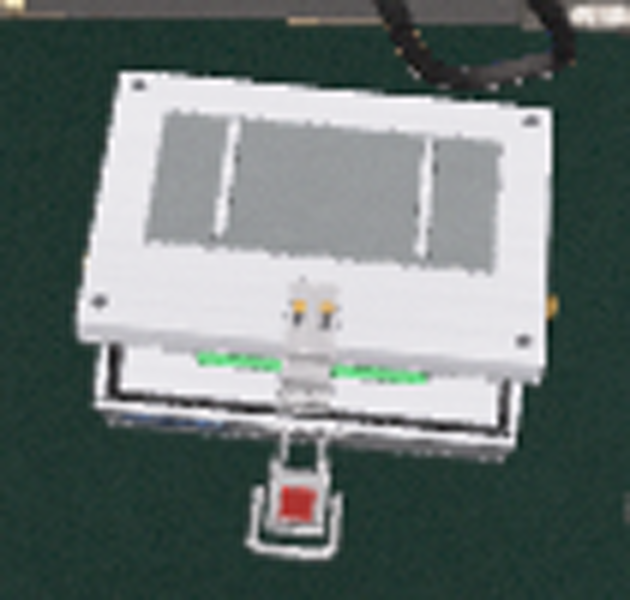

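Enlarged: box corners, lid corners, the lever's red pad at c2 (298,503) and the loop bar from (250,550) to (335,556) are readable. I'll fit the box pose, lid, lever and loop from these.

```bash
cat > h.py <<'E'
import numpy as np,pickle
from scipy.spatial.transform import Rotation as R
def proj(f,P):
    P=np.atleast_2d(P);c=(P-f["xyz"])@R.from_euler("xyz",f["orientation"]).as_matrix()
    u=np.c_[c[:,0],-c[:,1],-c[:,2]]@f["mtx"].T
    return u[:,:2]/u[:,2:]
T,S=pickle.load(open("top.pkl","rb")),pickle.load(open("side.pkl","rb"))
def c1(p):return (np.array(p)+.5)/4.5-.5+[150,120]
def c2(p):return (np.array(p)+.5)/6-.5+[205,125]
def W(b,P):return np.array([b[0],b[1],0])+np.atleast_2d(P)@R.from_euler("z",b[2]).as_matrix().T
def lidp(P,t):  # shut-lid coords -> box
    h=np.array([.079,0,.088]);return h+R.from_euler("y",t).apply(np.atleast_2d(P)-h)
def pin(L):return np.array([-.095,0,.064])+.016*np.array([-np.sin(L-.25),0,-np.cos(L-.25)])
def bar(L,lean):return pin(L)+.045*np.array([-np.sin(lean),0,np.cos(lean)])
def lev(L,al,out):return np.array([-.095,0,.064])+al*np.array([-np.sin(L),0,-np.cos(L)])+out*np.array([-np.cos(L),0,np.sin(L)])
E
python3 - <<'E'
from h import *
from scipy.optimize import least_squares as ls
m=1e-3
def res(p,full=0):
    b=p[:3]
    B=[(S,c1((365,550)),[-.075,.1,0]),(S,c1((97,468)),[.075,.1,0]),(S,c1((360,408)),[-.075,.1,.084]),(S,c1((522,213)),[-.075,-.1,.084]),
       (T,c2((100,405)),[-.075,.1,.084]),(T,c2((518,447)),[-.075,-.1,.084])]
    Ld=[(T,c2((78,333)),[-.077,.102,.102]),(T,c2((545,372)),[-.077,-.102,.102]),(S,c1((308,248)),[-.077,.102,.09]),(S,c1((482,45)),[-.077,-.102,.102])]
    r=[proj(f,W(b,P))[0]-u for f,u,P in B]+[proj(f,W(b,lidp(P,p[3])))[0]-u for f,u,P in Ld]
    L,n=p[4],p[5];q=bar(L,n)
    r+=[proj(T,W(b,q+[0,.0185,0]))[0]-c2((253,546)),proj(T,W(b,q-[0,.0185,0]))[0]-c2((334,553)),
        proj(T,W(b,lev(L,.042,.0075)))[0]-c2((298,503))]
    return np.array(r) if full else np.ravel(r)
for L0,n0 in((1.6,.8),(2.2,1.2),(1.2,1.5)):
    s=ls(res,[.5,.15,0,.5,L0,n0],loss="soft_l1");print(s.x.round(4),s.cost);print(res(s.x,1).round(1).tolist())
    b=s.x[:3]
    print(((proj(S,W(b,[bar(*s.x[4:])+[0,.0185,0],bar(*s.x[4:])-[0,.0185,0],lev(s.x[4],.042,.0075),lev(s.x[4],.058,.0075),pin(s.x[4])]))-[150,120]+.5)*4.5).round())
E
```

```text
[ 0.6127  0.1776 -0.0838  0.5302  2.5269  0.6643] 7.254894718092995
[[-0.8, 1.4], [-0.2, 1.3], [-0.2, 2.1], [0.7, -0.0], [-0.4, -0.4], [0.5, 0.1], [0.3, -2.4], [0.9, -0.7], [1.0, 1.3], [0.7, -0.7], [0.3, -0.1], [0.2, 0.2], [0.3, 0.0]]
[[549. 312.]
 [577. 274.]
 [521. 295.]
 [539. 276.]
 [508. 339.]]
[ 0.6127  0.1776 -0.0838  0.5302  2.5269  0.6643] 7.254894718092776
[[-0.8, 1.4], [-0.2, 1.3], [-0.2, 2.1], [0.7, -0.0], [-0.4, -0.4], [0.5, 0.1], [0.3, -2.4], [0.9, -0.7], [1.0, 1.3], [0.7, -0.7], [0.3, -0.1], [0.2, 0.2], [0.3, 0.0]]
[[549. 312.]
 [577. 274.]
 [521. 295.]
 [539. 276.]
 [508. 339.]]
[ 0.6127  0.1778 -0.0844  0.5309  0.1357  1.0895] 7.581269499061872
[[-0.8, 1.5], [-0.2, 1.3], [-0.3, 2.2], [0.7, 0.0], [-0.4, -0.4], [0.4, 0.2], [0.3, -2.4], [0.8, -0.6], [0.9, 1.3], [0.7, -0.7], [0.6, -0.1], [0.1, 0.1], [0.6, 0.1]]
[[542. 382.]
 [570. 342.]
 [507. 422.]
 [510. 448.]
 [481. 375.]]
```

Run:
```python
from h import *
from bench import env
b=[.6127,.1776,-.0838]
for t in(.53,.4,.3,.2,.1,.03):print(t,W(b,lidp([-.033,0,.103],t)).round(4))
print("seat",W(b,[-.095,0,.099]),"bar",W(b,bar(2.5,.66)))
f=env.grab_frame("wrist");print(f["hand_eye"].round(4),f["mtx"],f.keys())
```

```text
0.53 [[0.6027 0.1784 0.1576]]
0.4 [[0.5944 0.1791 0.1454]]
0.3 [[0.5892 0.1796 0.1354]]
0.2 [[0.585  0.1799 0.125 ]]
0.1 [[0.5819 0.1802 0.1141]]
0.03 [[0.5803 0.1803 0.1064]]
seat [[0.51803337 0.18555169 0.099     ]] bar [[0.47813445 0.18890306 0.10960043]]
[[-4.000e-04  9.516e-01  3.074e-01  7.760e-02]
 [ 1.000e+00  4.000e-04  1.000e-04 -6.000e-04]
 [-1.000e-04  3.074e-01 -9.516e-01 -1.410e-01]
 [ 0.000e+00  0.000e+00  0.000e+00  1.000e+00]] [[315.64008519   0.         255.4685785 ]
 [  0.         315.64008519 188.02477326]
 [  0.           0.           1.        ]] dict_keys(['pixels', 'mtx', 'hand_eye'])
```

Emit:
drive_tool(dp=[[0.04,0.05,0.03],[0.09,0.09,0.06],[0.13,0.14,0.08],[0.17,0.19,0.08],[0.21,0.24,0.08],[0.25,0.29,0.08],[0.28,0.34,0.08],[0.31,0.39,0.08],[0.33,0.44,0.08],[0.35,0.49,0.08]], delta_rot=[[0,0,0],[0,0,-0.1],[0,0,-0.2],[0,0,-0.306],[0,0,-0.306],[0,0,-0.306],[0,0,-0.306],[0,0,-0.306],[0,0,-0.306],[0,0,-0.306]], hand=-1)

```text
time: 1.4
tool_pos: [0.4825, -0.0933, 0.3111]
tool_rot: [3.142, -0.0, -0.084]
force: [1.3, -1.3, 0.8]
opening: -0.002
gripper_force: 0.0
```

Emit:
drive_tool(dp=[[0.02,0.05,0],[0.04,0.1,0],[0.06,0.15,-0.01],[0.08,0.2,-0.03],[0.1,0.25,-0.05],[0.12,0.272,-0.08],[0.12,0.272,-0.11],[0.12,0.272,-0.13],[0.12,0.272,-0.14],[0.12,0.272,-0.14]], delta_rot=[[0,0,0],[0,0,0],[0,0,0],[0,0,0],[0,0,0],[0,0,0],[0,0,0],[0,0,0],[0,0,0],[0,0,0]])

```text
time: 2.65
tool_pos: [0.6013, 0.1329, 0.1715]
tool_rot: [-3.107, 0.001, -0.011]
force: [0.5, 0.4, 0.4]
opening: -0.004
gripper_force: 0.0
```

Emit:
drive_tool(dp=[[0,0,0],[0,0,0]], delta_rot=[[0,0,0],[0,0,0]])

```text
time: 2.9
tool_pos: [0.602, 0.1331, 0.1725]
tool_rot: [-3.107, -0.0, -0.011]
force: [0.6, -0.1, -0.3]
opening: -0.001
gripper_force: 0.0
```

Run:
```python
from bench import env
import cv2
s=env.sense();print(s["q"].round(3),s["joint_torque"].round(1),s["tool_pos"],s["tool_rot"])
f=env.grab_frame("side")["pixels"];cv2.imwrite("pics/s1.png",cv2.resize(f[80:270,100:360,::-1],None,fx=3,fy=3))
```

```text
[-0.012  0.143  0.032  1.46   0.035  3.141] [ -0.  -57.7  50.4   0.    0.1  -0. ] [0.60201881 0.13307632 0.17254344] [-3.10676169e+00 -4.73149519e-04 -1.07955376e-02]
```

View pics/s1.png

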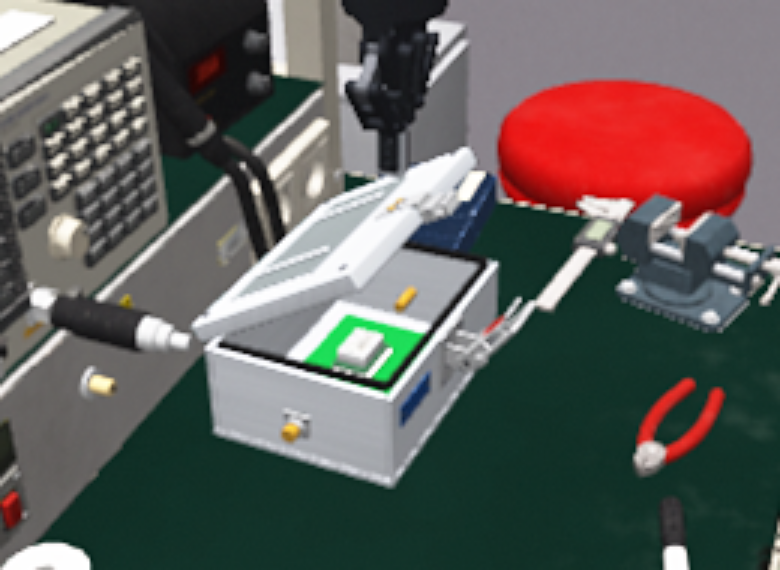

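The picture shows the shut fingers hovering above the right half of the lid, short in y. Joint 6 is at its limit, so I will use the half-turned wrist.

Emit:
drive_tool(dp=[[0,0,0.03],[-0.02,0,0.06],[-0.04,0,0.06],[-0.06,0,0.06],[-0.08,0,0.06],[-0.1,0,0.06],[-0.12,0,0.06],[-0.12,0,0.06],[-0.12,0,0.06],[-0.12,0,0.06]], delta_rot=[[0,0,0.18],[0,0,0.36],[0,0,0.54],[0,0,0.72],[0,0,0.9],[0,0,1.08],[0,0,1.26],[0,0,1.44],[0,0,1.6],[0,0,1.6]])

```text
time: 4.2
tool_pos: [0.4816, 0.1333, 0.2318]
tool_rot: [-3.107, 0.001, 1.588]
force: [-0.8, 0.2, 0.4]
opening: -0.002
gripper_force: 0.0
```

```bash
python3 -c "
from bench import env
s=env.sense();print(s['q'].round(3),s['tool_pos'],s['tool_rot'])"
```

```text
[ 0.009 -0.157 -0.16   1.603 -0.002  1.562] [0.4815921  0.13325117 0.23179169] [-3.10749351e+00  1.27435601e-03  1.58839560e+00]
```

```bash
cat >> h.py <<'E'
def rv(cur,tgt):return (R.from_euler("xyz",tgt)*R.from_euler("xyz",cur).inv()).as_rotvec().round(3)
E
python3 -c "
from h import *
print(rv([-3.107,0.001,1.588],[np.pi,0,np.pi-.084]))"
```

```text
[ 0.027 -0.027  1.469]
```

Emit:
drive_tool(dp=[[0,0.01,0],[0,0.02,0],[0,0.03,0],[0,0.046,0],[0,0.046,0],[0,0.046,0],[0,0.046,0],[0,0.046,0],[0,0.046,0]], delta_rot=[[0.004,-0.004,0.18],[0.008,-0.008,0.36],[0.01,-0.01,0.54],[0.013,-0.013,0.72],[0.016,-0.016,0.9],[0.02,-0.02,1.08],[0.023,-0.023,1.26],[0.027,-0.027,1.43],[0.027,-0.027,1.469]])

```text
time: 5.32
tool_pos: [0.4816, 0.1791, 0.2316]
tool_rot: [3.141, 0.001, 3.057]
force: [-0.1, -0.7, 0.4]
opening: -0.001
gripper_force: 0.0
```

Run:
```python
from bench import env
import cv2,pickle
s=env.sense();f=env.grab_frame("wrist");pickle.dump((s,f),open("w1.pkl","wb"))
print(s['q'].round(3),s['tool_pos'],s['tool_rot'])
cv2.imwrite("pics/w1.png",cv2.resize(f["pixels"][:,:,::-1],None,fx=1.5,fy=1.5,interpolation=cv2.INTER_CUBIC))
```

```text
[ 0.101 -0.16  -0.162  1.568  0.     0.186] [0.48157528 0.17912947 0.23160022] [3.14134784e+00 5.43527528e-04 3.05706166e+00]
```

View pics/w1.png

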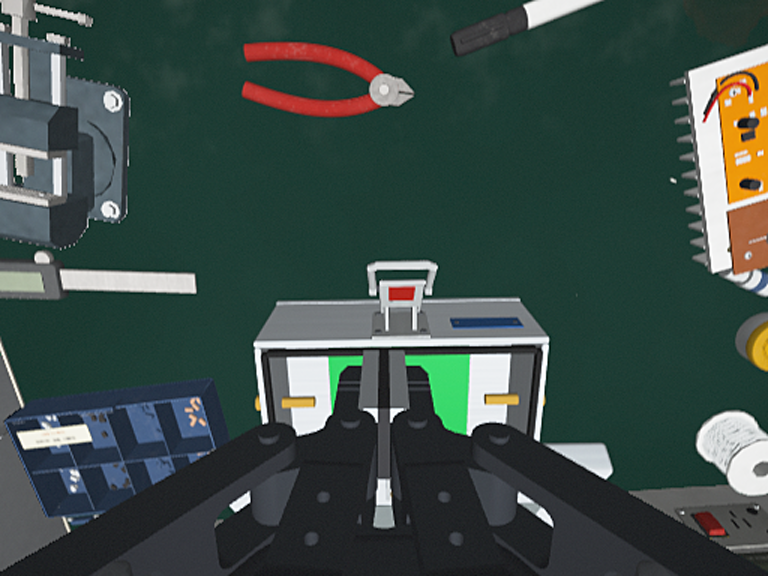

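The wrist picture shows, in view pixels, the box's rim corners at (258,345) and (548,340), its base corners at (278,302) and (520,299), the loop bar from (368,265) to (437,266), the lever tip at (381–423,281) and the red pad at (401,293).

```bash
cat >> h.py <<'E'
def projw(sf,P):
    s,f=sf;H=np.eye(4);H[:3,:3]=R.from_euler("xyz",s["tool_rot"]).as_matrix();H[:3,3]=s["tool_pos"];C=H@f["hand_eye"]
    c=(np.atleast_2d(P)-C[:3,3])@C[:3,:3];u=np.c_[c[:,0],-c[:,1],-c[:,2]]@f["mtx"].T
    return u[:,:2]/u[:,2:]
E
cat > fit2.py <<'E'
from h import *
from scipy.optimize import least_squares as ls
w=pickle.load(open("w1.pkl","rb"));v=lambda p:(np.array(p)+.5)/1.5-.5
def res(p,full=0):
    b=p[:3];L,n=p[4],p[5];q=bar(L,n);r=[];k=np.array([0,.0185,0])
    A=lambda f,u,P,wt=1:r.append(wt*((projw(f,W(b,P)) if isinstance(f,tuple) else proj(f,W(b,P)))[0]-u))
    for u,P in (((365,550),[-.075,.1,0]),((97,468),[.075,.1,0]),((360,408),[-.075,.1,.084]),((522,213),[-.075,-.1,.084])):A(S,c1(u),P)
    A(T,c2((100,405)),[-.075,.1,.084]);A(T,c2((518,447)),[-.075,-.1,.084])
    for u,P in (((258,345),[-.075,-.1,.084]),((548,340),[-.075,.1,.084]),((278,302),[-.075,-.1,0]),((520,299),[-.075,.1,0])):A(w,v(u),P)
    for u,P in (((78,333),[-.077,.102,.102]),((545,372),[-.077,-.102,.102])):A(T,c2(u),lidp(P,p[3]))
    for u,P in (((308,248),[-.077,.102,.09]),((482,45),[-.077,-.102,.102])):A(S,c1(u),lidp(P,p[3]))
    A(T,c2((253,546)),q+k);A(T,c2((334,553)),q-k);A(T,c2((298,503)),lev(L,.042,.0075))
    A(w,v((371,268)),q-k,2);A(w,v((434,268)),q+k,2);A(w,v((401,293)),lev(L,.042,.0075));A(w,v((402,281)),lev(L,.058,.006))
    A(S,c1((577,274)),q-k)
    return np.array(r) if full else np.ravel(r)
s=ls(res,[.61,.178,-.08,.5,2.3,.66],loss="soft_l1");print(s.x.round(4),s.cost);print(res(s.x,1).round(1).tolist())
E
python3 fit2.py
```

```text
[ 0.6128  0.1803 -0.0753  0.5298  2.4481  0.6319] 18.096770196465084
[[-0.8, 2.1], [-0.6, 2.2], [-0.2, 2.8], [0.1, 0.3], [-1.1, -0.1], [-0.2, -0.2], [-4.8, -0.5], [1.5, 1.1], [-0.3, -0.7], [-2.3, -0.1], [-0.6, -2.1], [0.1, -1.0], [0.9, 2.0], [0.0, -0.3], [-0.3, -0.2], [-0.4, -0.1], [-0.4, 1.1], [-1.3, 0.3], [0.1, -0.4], [0.3, 0.2], [0.1, 0.0], [-0.5, 0.2]]
```

Emit:
drive_tool(dp=[[0.03,0.001,0.01],[0.06,0.002,0.01],[0.09,0.002,0.01],[0.12,0.002,0.01],[0.12,0.002,-0.02],[0.12,0.002,-0.045],[0.12,0.002,-0.06],[0.12,0.002,-0.065]], delta_rot=[[0,0,0],[0,0,0],[0,0,0],[0,0,0],[0,0,0],[0,0,0],[0,0,0],[0,0,0]])

```text
time: 6.38
tool_pos: [0.6011, 0.1811, 0.1657]
tool_rot: [-3.141, -0.001, 3.057]
force: [-0.6, 0.5, -0.2]
opening: 0.001
gripper_force: 0.0
```

Emit:
drive_tool(dp=[[0,0,-0.004],[0,0,-0.008],[-0.001,0,-0.01],[-0.002,0,-0.012],[-0.003,0,-0.014],[-0.005,0,-0.017],[-0.006,0,-0.02],[-0.008,0,-0.023],[-0.01,0,-0.026],[-0.011,0,-0.029]], delta_rot=[[0,0,0],[0,0,0],[0,0,0],[0,0,0],[0,0,0],[0,0,0],[0,0,0],[0,0,0],[0,0,0],[0,0,0]])

```text
time: 7.62
tool_pos: [0.5904, 0.1812, 0.1371]
tool_rot: [3.142, 0.0, 3.058]
force: [-0.2, 1.6, 3.0]
opening: -0.003
gripper_force: 1.3
```

Emit:
drive_tool(dp=[[-0.001,0,-0.003],[-0.002,0,-0.006],[-0.003,0,-0.009],[-0.004,0,-0.012],[-0.005,0,-0.015],[-0.006,0,-0.018],[-0.007,0,-0.021],[-0.008,0,-0.024],[-0.009,0,-0.026],[-0.009,0,-0.028]], delta_rot=[[0,0,0],[0,0,0],[0,0,0],[0,0,0],[0,0,0],[0,0,0],[0,0,0],[0,0,0],[0,0,0],[0,0,0]])

```text
time: 8.88
tool_pos: [0.5814, 0.181, 0.1092]
tool_rot: [-3.141, 0.0, 3.058]
force: [0.8, 0.3, 3.2]
opening: -0.001
gripper_force: 1.2
```

Emit:
drive_tool(dp=[[0,0,-0.0007],[0,0,-0.0014],[0,0,-0.002],[0,0,-0.002]], delta_rot=[[0,0,0],[0,0,0],[0,0,0],[0,0,0]])

```text
time: 9.38
tool_pos: [0.5813, 0.1812, 0.1071]
tool_rot: [-3.141, -0.0, 3.058]
force: [0.1, -0.7, 1.1]
opening: -0.002
gripper_force: 0.4
```

Emit:
drive_tool(dp=[[0,0,-0.0005],[0,0,-0.001]], delta_rot=[[0,0,0],[0,0,0]])

```text
time: 9.62
tool_pos: [0.5814, 0.1812, 0.1063]
tool_rot: [-3.142, -0.0, 3.059]
force: [-2.5, -0.7, 3.4]
opening: -0.0
gripper_force: 1.3
```

Emit:
drive_tool(dp=[[0,0,-0.0003],[0,0,-0.0006],[0,0,-0.0006]], delta_rot=[[0,0,0],[0,0,0],[0,0,0]])

```text
time: 10.0
tool_pos: [0.5814, 0.1812, 0.1057]
tool_rot: [3.142, 0.0, 3.059]
force: [-1.5, -0.3, 2.2]
opening: -0.002
gripper_force: 0.9
```

Emit:
drive_tool(dp=[[0,0,-0.0004],[0,0,-0.0004]], delta_rot=[[0,0,0],[0,0,0]])

```text
time: 10.25
tool_pos: [0.5815, 0.1812, 0.1054]
tool_rot: [3.142, 0.0, 3.059]
force: [-2.5, -0.1, 3.6]
opening: 0.0
gripper_force: 1.7
```

Emit:
drive_tool(dp=[[0,0,-0.0004],[0,0,-0.0004]], delta_rot=[[0,0,0],[0,0,0]])

```text
time: 10.5
tool_pos: [0.5815, 0.1812, 0.1054]
tool_rot: [3.142, 0.0, 3.059]
force: [-3.5, -0.5, 5.5]
opening: -0.004
gripper_force: 2.9
```

Emit:
drive_tool(dp=[[0,0,0.03],[0,0,0.07],[-0.02,0.001,0.1],[-0.06,0.002,0.11],[-0.1,0.003,0.1],[-0.13,0.004,0.08],[-0.14,0.005,0.065],[-0.14,0.005,0.065]], delta_rot=[[0,0,0],[0,0,0],[0,0,0.003],[0,0,0.006],[0,0,0.006],[0,0,0.006],[0,0,0.006],[0,0,0.006]], hand=0.4)

```text
time: 11.5
tool_pos: [0.4407, 0.1862, 0.169]
tool_rot: [-3.141, -0.001, 3.065]
force: [0.4, 0.0, 0.1]
opening: 0.7
gripper_force: 0.0
```

Run:
```python
from bench import env
import cv2,pickle
s=env.sense();f=env.grab_frame("wrist");pickle.dump((s,f),open("w2.pkl","wb"))
print(s['q'].round(3),s['tool_pos'],s['tool_rot'])
cv2.imwrite("pics/w2.png",cv2.resize(f["pixels"][130:290,160:360,::-1],None,fx=3.7,fy=3.7,interpolation=cv2.INTER_CUBIC))
```

```text
[ 0.126 -0.274 -0.375  1.472 -0.     0.202] [0.44066069 0.18623392 0.16899702] [-3.14134026e+00 -8.94952830e-04  3.06488798e+00]
```

View pics/w2.png

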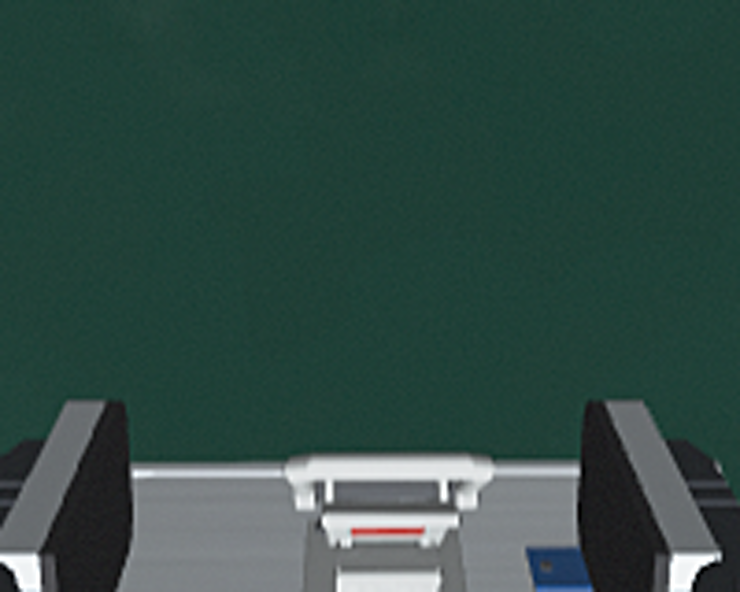

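The crop shows the loop bar at (300–480,465), the lever end below it and the opened fingers on both sides; the keeper is below the crop.

Run:
```python
import cv2,pickle
s,f=pickle.load(open("w2.pkl","rb"))
cv2.imwrite("pics/w2b.png",cv2.resize(f["pixels"][240:384,170:350,::-1],None,fx=4,fy=4,interpolation=cv2.INTER_CUBIC))
```

```text
(no output)
```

View pics/w2b.png

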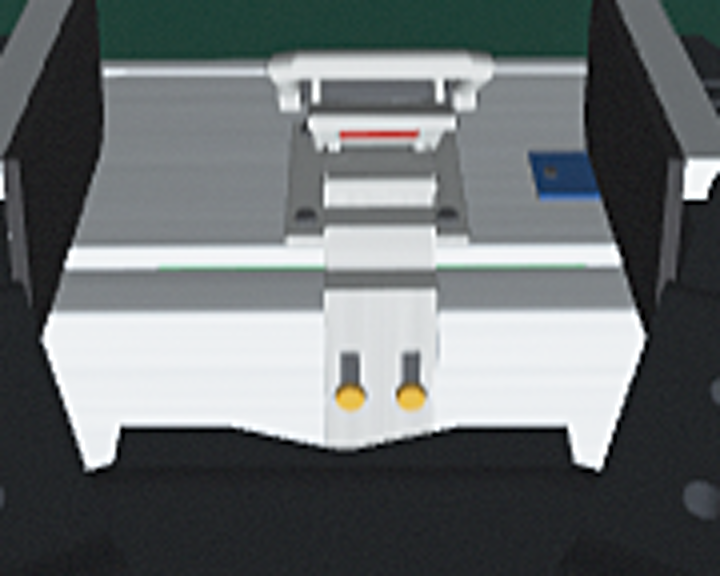

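The enlarged crop shows the lid on its gasket and the keeper strip at columns 324–437. It has light bands at rows 178–208 and 226–270 and dark bands at 208–224 and 270–290. I'll compare these with the model rows.

Run:
```python
from h import *
w=pickle.load(open("w2.pkl","rb"));b=[.6128,.1803,-.0765]
c=lambda P:((projw(w,W(b,P))-[170,240]+.5)*4-.5).round().tolist()
for n,P in dict(rimF=[-.075,0,.084],baseL=[-.075,.1,0],bar_=bar(2.45,.63),levtip=lev(2.45,.058,.006),lidfront_top_y=[-.077,.102,.107],lidfront_r=[-.077,-.102,.107],lidbot=[-.077,0,.09]).items():print(n,c(P))
for x in range(-112,-74,3):print(x,[c([x*m,0,z])[0][1] for m in[1e-3] for z in(.0965,.1035)])
print(c([-.095,.011,.1035]),c([-.095,-.011,.1035]))
```

```text
rimF [[377.0, 259.0]]
baseL [[731.0, 60.0]]
bar_ [[383.0, 75.0]]
levtip [[383.0, 118.0]]
lidfront_top_y [[902.0, 328.0]]
lidfront_r [[-142.0, 328.0]]
lidbot [[377.0, 270.0]]
-112 [142.0, 163.0]
-109 [155.0, 176.0]
-106 [168.0, 190.0]
-103 [181.0, 203.0]
-100 [194.0, 217.0]
-97 [207.0, 230.0]
-94 [220.0, 243.0]
-91 [233.0, 256.0]
-88 [246.0, 269.0]
-85 [258.0, 282.0]
-82 [271.0, 294.0]
-79 [283.0, 307.0]
-76 [295.0, 319.0]
[[437.0, 239.0]] [[323.0, 239.0]]
```

Emit:
drive_tool(dp=[[0.003,0.004,0],[0.006,0.004,-0.01],[0.006,0.004,-0.025],[0.006,0.004,-0.04],[0.006,0.004,-0.055],[0.006,0.004,-0.065],[0.01,0.004,-0.065],[0.014,0.004,-0.065],[0.018,0.0035,-0.065],[0.022,0.0035,-0.065]], delta_rot=[[0,0,0],[0,0,0],[0,0,0],[0,0,0],[0,0,0],[0,0,0],[0,0,0],[0,0,0],[0,0,0],[0,0,0]], hand=-0.29)

```text
time: 12.8
tool_pos: [0.4641, 0.1897, 0.1053]
tool_rot: [3.142, 0.001, 3.064]
force: [0.1, 0.1, -0.8]
opening: 0.354
gripper_force: 0.0
```

Emit:
drive_tool(dp=[[0.004,0,0],[0.008,0,0],[0.012,-0.001,0],[0.016,-0.001,0],[0.02,-0.001,0],[0.024,-0.0015,0],[0.028,-0.002,0],[0.032,-0.002,0],[0.035,-0.002,0],[0.035,-0.002,0]], delta_rot=[[0,0,0],[0,0,0],[0,0,0],[0,0,0],[0,0,0],[0,0,0],[0,0,0],[0,0,0],[0,0,0],[0,0,0]])

```text
time: 14.05
tool_pos: [0.4986, 0.1877, 0.1049]
tool_rot: [-3.142, 0.0, 3.064]
force: [0.1, 0.0, 0.3]
opening: 0.355
gripper_force: 0.0
```

Run:
```python
from bench import env
import cv2,pickle
s=env.sense();f=env.grab_frame("wrist");pickle.dump((s,f),open("w3.pkl","wb"))
print(s['tool_pos'],s['tool_rot'],s['opening'])
g=env.grab_frame("side")["pixels"]
a=cv2.resize(f["pixels"][200:384,140:380],(720,552),interpolation=cv2.INTER_CUBIC)[60:]
cv2.imwrite("pics/w3.png",a[:,:,::-1])
g=cv2.resize(g[140:240,220:340],(720,600),interpolation=cv2.INTER_CUBIC)
cv2.imwrite("pics/w3c.png",cv2.resize(np.hstack([a[:,:,::-1],g[54:546,:,::-1]]) ,(800,273)) if 0 else g[:,:,::-1])
```

```text
[0.4986419  0.18765246 0.10489647] [-3.14156418e+00  1.18608327e-04  3.06441036e+00] 0.3549892015083166
```

Run:
```python
import cv2,numpy as np
a=cv2.imread("pics/w3.png");g=cv2.imread("pics/w3c.png")
cv2.imwrite("pics/m1.png",np.vstack([cv2.resize(a[100:400,100:620],(520,300)),cv2.resize(g[100:450,100:620],(520,300))]))
```

```text
(no output)
```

View pics/m1.png

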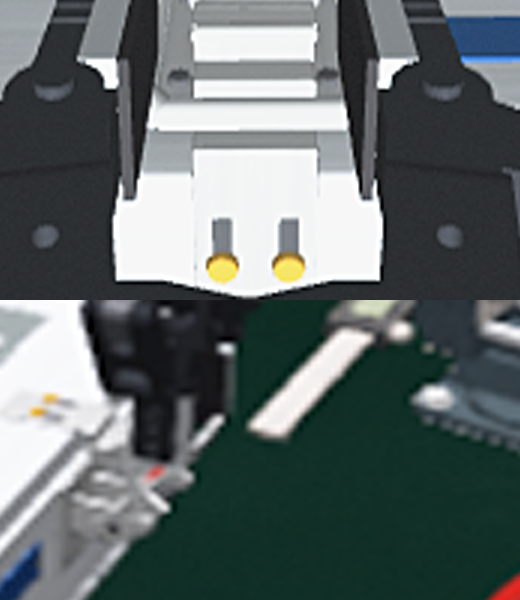

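The montage shows the fingertips passing just above the loop, which still leans out near the red pad at (155,472). The partly open tips stand farther back than the TCP. I'll back off, go lower and push again.

Emit:
drive_tool(dp=[[0,0,0.01],[-0.015,0.001,0.01],[-0.03,0.002,0.01],[-0.045,0.003,0.008],[-0.048,0.0035,-0.005],[-0.048,0.0035,-0.013],[-0.044,0.0035,-0.013],[-0.04,0.003,-0.013],[-0.036,0.0025,-0.013],[-0.032,0.0025,-0.013]], delta_rot=[[0,0,0],[0,0,0],[0,0,0],[0,0,0],[0,0,0],[0,0,0],[0,0,0],[0,0,0],[0,0,0],[0,0,0]], hand=-0.15)

```text
time: 15.4
tool_pos: [0.467, 0.1901, 0.0921]
tool_rot: [3.142, 0.0, 3.064]
force: [-0.9, 0.3, -0.1]
opening: 0.426
gripper_force: 0.0
```

Emit:
drive_tool(dp=[[0.004,0,0],[0.008,0,0],[0.012,-0.001,0],[0.014,-0.001,0]], delta_rot=[[0,0,0],[0,0,0],[0,0,0],[0,0,0]])

```text
time: 15.9
tool_pos: [0.4807, 0.1891, 0.0919]
tool_rot: [-3.142, 0.0, 3.064]
force: [0.6, 0.2, -0.7]
opening: 0.425
gripper_force: 0.0
```

Emit:
drive_tool(dp=[[0.004,0,0],[0.008,-0.0005,0],[0.012,-0.001,0],[0.016,-0.001,0],[0.019,-0.0015,0],[0.019,-0.0015,0]], delta_rot=[[0,0,0],[0,0,0],[0,0,0],[0,0,0],[0,0,0],[0,0,0]])

```text
time: 16.65
tool_pos: [0.4996, 0.1876, 0.0919]
tool_rot: [-3.142, 0.0, 3.064]
force: [-0.4, 0.6, 0.4]
opening: 0.428
gripper_force: 0.0
```

Run:
```python
from bench import env
import cv2,pickle,numpy as np
s=env.sense();f=env.grab_frame("wrist");pickle.dump((s,f),open("w4.pkl","wb"))
print(s['tool_pos'],s['force'])
from h import *
b=[.6128,.1803,-.0765]
print("bar lean -.25",projw((s,f),W(b,bar(2.45,-.25))),"lean .63",projw((s,f),W(b,bar(2.45,.63))),"kp",projw((s,f),W(b,[-.095,0,.099])))
g=f["pixels"].mean(2)
c=int(projw((s,f),W(b,bar(2.45,-.25)))[0,0]);print(c)
print(g[180:384:2,c-2:c+3].mean(1).astype(int).tolist())
print(g[180:384:2,c+13:c+18].mean(1).astype(int).tolist())
```

```text
[0.49961123 0.18764002 0.09187638] [-0.421152    0.61103994  0.40796401]
bar lean -.25 [[257.92948866 315.17853202]] lean .63 [[257.92513294 230.67563084]] kp [[257.66404393 293.25958963]]
257
[62, 62, 62, 62, 62, 62, 62, 62, 63, 62, 64, 63, 62, 62, 62, 62, 64, 62, 63, 63, 63, 63, 63, 63, 62, 63, 63, 63, 58, 90, 133, 130, 104, 115, 245, 244, 252, 84, 107, 100, 223, 242, 115, 144, 140, 146, 139, 167, 244, 243, 244, 244, 248, 153, 138, 141, 135, 241, 243, 242, 243, 243, 244, 244, 246, 162, 165, 232, 243, 243, 242, 242, 243, 243, 243, 243, 243, 243, 243, 243, 243, 243, 242, 242, 242, 250, 110, 44, 41, 40, 43, 45, 46, 46, 46, 46, 45, 46, 46, 44, 46, 44]
[62, 62, 62, 63, 63, 63, 62, 62, 62, 62, 62, 63, 61, 63, 63, 63, 63, 62, 63, 63, 63, 63, 63, 63, 62, 63, 63, 63, 59, 92, 134, 128, 105, 121, 245, 244, 250, 110, 140, 151, 232, 240, 151, 146, 141, 145, 131, 161, 245, 243, 243, 244, 249, 153, 138, 141, 128, 240, 243, 242, 243, 243, 244, 244, 247, 155, 167, 233, 243, 242, 242, 243, 243, 243, 243, 243, 242, 242, 242, 242, 242, 241, 139, 151, 135, 40, 46, 46, 42, 40, 43, 45, 46, 46, 45, 46, 45, 46, 45, 45, 46, 44]
```

Run:
```python
import pickle,numpy as np
s,f=pickle.load(open("w4.pkl","rb"));g=f["pixels"].astype(int)
ch=" .:-=+*#%@"
for r in range(232,330,2):
    print(r,"".join("R" if p[0]>p[1]+50 and p[2]<100 else "Y" if p[0]-p[2]>90 else ch[min(9,int(p.mean()/25.6))] for p in g[r,200:316:1]))
```

```text
232 ::::::::::::::::::::::::::::::::::::::::::::::::::::::::::::::::::::::::::::::::...:::::::::::::::::::::::::::::::::
234 :::::----------.:::::+*++++++-::+@@%-::::::::::::::::::::::::::::::::::::::::::+@@@-.:+******=:..=----------::::::::
236 ::::++++++++++-.....+%%%%####=.:@@@@-.:::::::::::::::::::::::::::::::::::::::::#@@@+.:=@%%%%* ...-++++++++++::::::::
238 ===+++++++++++.....:#@@@@@%@%:::@@@@=------------------------------------------*@@@#:--@@@@@# ....=+++++++++++++++++
240 **+++++++++++:.....=@@@@@@@@@===@@@@-=++++++++++++++++++++++++++++++++++++++++=*@@@%===@@@@@* ....:++++++++++#%%%%%%
242 @@=+++++++++=......#@@@@@@@@@===@@@@-===++++++++==+==++++++++++++++++++===+====+@@@%===@@@@@+ .....=+++++++++=%%%%%%
244 ++++++++++++...... :@@@@@@@@@-==----============================================----=--%@@%@: .....:++++++++++++++++
246 -++++++++++-.......:#%*#####=============================================================*#%: ......=++++++++++=....
248 +++++++++++........:**####*%@@@@@@@@@@@@@@@@@@@@@@@@@@@@@@@@@@@@@@@@@@@@@@@@@@@@@@@@@@@@@+#%:.......:+++++++++++:...
250 +++++++
[... 4128 characters left out ...]
@@@@@@@@@@@@@@@@@@@@@@@@@@@@@@@@@@@@@@@@@@@@@@@@@@@@@@@@@@@@@@@@@@@@@@@@@@@****=:---@@ ........
320 ....+@@:---***********#@@@@@@@@@@@@@@@@@@@@@@@@@@@@@@@@@@@@@@@@@@@@@@@@@@@@@@@@@@@@@@@@@@@@@@@*******:---@@=........
322 .....%#*****************+##########*@@@@@@@@@@@@@@@@@@@@@@@@@@@@@@@@@@@@@@@@@@@@@+**##*******************#% ........
324 .....+*****************************+@@@@@@@@@@@@@@@@@@@@@@@@@@@@@@@@@@@@@@@@@@@@@=***********************#+.........
326 .....=##############################@@@@@@@@@@@@@@@@@@@@@@@@@@@@@@@@@@@@@@@@@@@@@+%#######%#%%%%%%%%%%%%%%+.........
328 .....+@@@@@@@@@@@@@@@@@@@@@@@@@@@@@@@@@@@@@@@@@@@@@@@@@@@@@@@@@@@@@@@@@@@@@@@@@@@@@@@@@@@@@@@@@@@@@@@@@@@@+.........
```

Run:
```python
from h import *
from scipy.optimize import brentq
b=[.6128,.1803,-.0765]
w=pickle.load(open("w4.pkl","rb"))
p=lambda P:projw(w,W(b,P))[0].round(1)
print("rim",p([-.075,.05,.084]),"base",p([-.075,.05,0]),"levtip",p(lev(2.45,.058,.0075)),p(lev(2.45,.058,.0045)),"pad",p(lev(2.45,.042,.0075)))
for l in(-.35,-.25,-.15):print(l,p(bar(2.45,l)),[p(bar(2.45,l)+[0,y,0])[0] for y in(-.021,.021)])
inv=lambda r,z:brentq(lambda x:projw(w,W(b,[x,0,z]))[0,1]-r,-.15,-.05)
print("lipfront",inv(275,.1035),"wall bottom",inv(285.5,.0965),"wall top",inv(293.5,.1035),"riser bot",inv(309,.1035),"lid top edge",inv(321.5,.107),"rim",inv(273,.084),"lip w",projw(w,W(b,[[-.095,-.011,.1035],[-.095,.011,.1035]])))
```

```text
rim [346.2 306.7] base [318.1 238.4] levtip [258.  252.1] [257.9 245.1] pad [257.7 258.3]
-0.35 [257.9 321. ] [np.float64(211.3), np.float64(304.5)]
-0.25 [257.9 315.2] [np.float64(210.5), np.float64(305.4)]
-0.15 [258.  308.2] [np.float64(209.8), np.float64(306.1)]
lipfront -0.10845358196174376 wall bottom -0.09776550201123244 wall top -0.09816717575680692 riser bot -0.08920789407959642 lid top edge -0.0847614720704811 rim -0.09691869196687888 lip w [[235.06221856 299.05998411]
 [280.38652733 299.02571744]]
```

The ASCII view shows the loop now upright and leaning inward, with its bar at rows 308–320 over the keeper. The keeper lip is at 275–285 and the back wall face at 286–293, so the groove lies about 4 mm nearer the robot than the bar. Next I straddle and grip the side wires.

Emit:
drive_tool(dp=[[-0.006,0,0],[-0.013,0,0],[-0.013,0,0.004],[-0.013,0,0.008],[-0.006,0,0.008],[0,0,0.008],[0.007,0,0.008],[0.013,0,0.008],[0.013,0,0.008]], delta_rot=[[0,0,0],[0,0,0],[0,0,0],[0,0,0],[0,0,0],[0,0,0],[0,0,0],[0,0,0],[0,0,0]], hand=0.45)

```text
time: 17.82
tool_pos: [0.5128, 0.1876, 0.0998]
tool_rot: [-3.142, -0.0, 3.064]
force: [-0.4, 0.6, 0.4]
opening: 0.728
gripper_force: 0.0
```

Emit:
drive_tool(dp=[[0,0,0],[0,0,0],[0,0,0],[0,0,0]], delta_rot=[[0,0,0],[0,0,0],[0,0,0],[0,0,0]], hand=-0.2, squeeze=20)

```text
time: 18.32
tool_pos: [0.5124, 0.1878, 0.1]
tool_rot: [3.141, 0.0, 3.065]
force: [0.1, 1.3, 0.7]
opening: 0.472
gripper_force: 20.3
```

Emit:
drive_tool(dp=[[-0.002,0,0.0005],[-0.004,0,0.0005],[-0.004,0,-0.0015],[-0.004,0,-0.0035],[-0.004,0,-0.0055],[-0.004,0,-0.0075],[-0.004,0,-0.0075]], delta_rot=[[0,0,0],[0,0,0],[0,0,0],[0,0,0],[0,0,0],[0,0,0],[0,0,0]])

```text
time: 19.2
tool_pos: [0.5082, 0.1879, 0.092]
tool_rot: [3.141, -0.001, 3.065]
force: [1.9, 4.5, 1.9]
opening: 0.474
gripper_force: 20.5
```

```bash
cat > asc.py <<'E'
import sys,pickle,numpy as np
from bench import env
s=env.sense();f=env.grab_frame("wrist");pickle.dump((s,f),open(sys.argv[1],"wb"));g=f["pixels"].astype(int)
print(s["tool_pos"].round(4),s["force"].round(1),s["opening"],s["gripper_force"])
ch=" .:-=+*#%@"
r0,r1=int(sys.argv[2]),int(sys.argv[3])
for r in range(r0,r1,2):
    print(r,"".join("R" if p[0]>p[1]+50 and p[2]<100 else "Y" if p[0]-p[2]>90 else ch[min(9,int(p.mean()/25.6))] for p in g[r,200:316]))
E
python3 asc.py w5.pkl 240 340
```

```text
[0.5082 0.1879 0.092 ] [1.9 4.5 1.9] 0.4741280990045048 20.45737311244011
240 ========= .... ++=++****++=++++=@@@@.%@@@@:==========================-=@@@@-=@@@*+++++-=++****++= .....===========++
242 ========.......=+=++****+==++++=%@@@:%@@@@:============================@@@@-+@@@=+++++==++*****+= ......+==========+
244 =======-.......++++*****+=++++++#@@@:#@@@@:==========================-+@@@@:*@@@=+++++==++*****+= ......-===========
246 ======= ...... -+++*****+=+++++==@@@=*@@@@:=++++++++++++++++++++=++++:*@@@@:*@@@ ===+++=++******: .......===========
248 ======.........-+++****++=++==:.:@@@++%%%@--=========================-+%%%@:%%@@ :-===+=+++*****- .......:==========
250 =====-.........:+++****++=+=====:@#===========================================%@======+==++*****: ........-=========
252 =====......... .++*****++=+=====-@========================+++=+++++=++++++++==#@-=====+==++*****. .........+========
254 ====-..........:++*****+=++======@============================================+%======+==++*****: .........:========
256 ==== ..........:++*****+=+============================
[... 4323 characters left out ...]
@@@@@@@@@@@@@#@%%%@@%%%%%%%@@@@@%%@%%%@%%@@@%%%%%%%%@%@@@@%@@@@@@@@@@@@@@@@@@@@@@@@@@@@@@- ....
330 ..@@@@@@@@@@@@@@@@@@@@@@@@@@@@@@@@%%%%@@%--=----%@@@%%%%%%@@%%@@@#-==-=-+@@@@@@%@@@@@@@@@@@@@@@@@@@@@@@@@@@@@@:.....
332 ..@@@@@@@@@@@@@@@@@@@@@@@@@@@@@@@@%%%%@@%-======%@@@%%%%%%@@%%%@@#-=====+@@%@@@%@@@@@@@@@@@@@@@@@@@@@@@@@@@@@@ .....
334 ..*@@@@@@@@@@@@@@@@@@@@@@@@@@@@@@@#@%%%@@-=====-%@@@@%%%%%%@%%@@@#-=====+@@@@@@%@@@@@@@@@@@@@@@@@@@@@@@@@@@@@+ .....
336 ..:@@@@@@@@@@@@@@@@@@@@@@@@@@@@@@@*@%%%@@-=====-%@@@%%%%%%%@%%%@@#-=====+@@%%@@@@@@@@@@@@@@@@@@@@@@@@@@@@@@@@-......
338 ...@@@@@@@@@@@@@@@@@@@@@@@@@@@@@@@%%%%%@@-======%@@@%%%%%%%@%%%@@#-=====+@@%%@@@@@@@@@@@@@@@@@@@@@@@@@@@@@@@@ ......
```

Run:
```python
from h import *
from scipy.optimize import brentq
b=[.6128,.1803,-.0765]
w=pickle.load(open("w5.pkl","rb"))
inv=lambda r,z:round(brentq(lambda x:projw(w,W(b,[x,0,z]))[0,1]-r,-.16,-.05)*1e3,1)
print("lip front",inv(259.5,.1035),"lip back",inv(271.5,.1035),"riser bot",inv(295,.1035),"riser top",inv(303.5,.109))
for z in(.107,.109,.111):print(z,"bar",inv(282.5,z), projw(w,W(b,[[-.1,-.021,z],[-.1,.021,z]]))[:,0])
```

```text
lip front -108.1 lip back -101.7 riser bot -88.7 riser top -88.1
0.107 bar -98.1 [210.41220538 301.31320574]
0.109 bar -99.5 [209.81693546 301.92047564]
0.111 bar -100.8 [209.20570481 302.54402843]
```

Emit:
drive_tool(dp=[[-0.001,0.0005,0],[-0.002,0.001,0],[-0.002,0.001,-0.001],[-0.002,0.001,-0.002],[-0.002,0.001,-0.003]], delta_rot=[[0,0,0],[0,0,0],[0,0,0],[0,0,0],[0,0,0]])

```text
time: 19.88
tool_pos: [0.5066, 0.1883, 0.0895]
tool_rot: [-3.141, 0.0, 3.064]
force: [2.2, -2.5, 3.9]
opening: 0.475
gripper_force: 20.5
```

Emit:
drive_tool(dp=[[0,0,-0.001],[0,0,-0.002]], delta_rot=[[0,0,0],[0,0,0]])

```text
time: 20.12
tool_pos: [0.5066, 0.1884, 0.0875]
tool_rot: [-3.141, 0.001, 3.064]
force: [2.5, -2.9, 5.0]
opening: 0.475
gripper_force: 20.5
```

Emit:
drive_tool(dp=[[0,0,-0.001],[0,0,-0.002]], delta_rot=[[0,0,0],[0,0,0]])

```text
time: 20.38
tool_pos: [0.5067, 0.1884, 0.0856]
tool_rot: [-3.141, 0.001, 3.064]
force: [2.2, -5.0, 5.8]
opening: 0.474
gripper_force: 20.6
```

```bash
python3 asc.py w6.pkl 236 310
```

```text
[0.5067 0.1884 0.0856] [ 2.2 -5.   5.8] 0.47410948237900374 20.581019036471844
236 ==========... -%%=+++++++=+###=%@@@@@@@@@@@@@@@@@@@@@@@@@@@@@@@@@@@%%@@@@@@@@@@%#@@@%=+++++++=@@@: .  ==========+@@@
238 =========:... .%#++++++++=*###*@@@%##%%##%%%%%%%%%%%%%%%%%%%%%%%%%%%%%%%%%%%@@@@****+-=++++++=++*  ...:==========++=
240 =========......=+=+++++++=++++-@@@@--======++++++++++++++++++++++++++:=====:*@@@+++++==+++++++=+= .....===========++
242 =======+.......+=++++++++=++++-@@@@:-======**+++++*+++++****++*+++***-=====-#@@@+++++==++++++++*= .....:+==========+
244 =======-...... ++++++++++=++++=@@@@.-====-::::::::::::::::::::::.:::::=====:#@@@=++++==++++++++++ ......-===========
246 ======= .......-++++++++==++++=@@@@.*###*---==-==-===================-=#%%#:#@@@=+++++=+++++++++- .......===========
248 ======.........:++++++++=+++++=@@@@.@@@@@:===========================-%@@@@-#@@@=+++++-=++++++++- .......:+=========
250 =====-.........-++++++++=+++++=@@@@.@@@@@:===========================-%@@@@:#@@@=+++++==++++++++: ........-=========
252 =====...........++++++++=+++++=@@@@:@@@@@:=======
[... 2755 characters left out ...]
%%%%%%%%%%%+@@@@@@@@@@@@@@@@@@@@@@@@@@@@@@@@@@@@@@@@@@@@@@%%%%%%%%%%%%%%@@@@@@@@+ .....----....
300 ---- ... .@@@@@@@@@@@@@@@@@@@@@@#@@@@@@@@@@@@@@@@@@@@@@@@@@@@@@@@@@@@@@@@@@@@@%@@@@@@@@@@@@@@@@@@@@@@@  ....-----...
302 ---- ... +@@@@@@@@@@@@@@@@@@@@@@*@@@@@@@@@@@@@@@@@@@@@@@@@@@@@@@@@@@@@@@@@@@@@%@@@@@@@@@@@@@@@@@@@@@@@+ ....---- ...
304 ----... .@@@@@@@@@@@@@@@@@@@@@@@%@@@@@@@@@@@@%@@@%@%@%%%@@%@%%%@%@@%%@%%@@@%@@%@@@@@@@@@@@@@@@@@@@@@@@@ .. .----....
306 ----... .**+++++++++++++++++++++=%%%%%%%%%%%%%%%%%%%%%%%%%%%%%%%%%%%%%%%%%%%%%*=======================+. . .---- ...
308 :---:...=+++++++++++++++++++++++===============================================++++++++++++++++++++++++- ..:---:....
```

Run:
```python
from h import *
from scipy.optimize import brentq
b=[.6128,.1803,-.0765]
w=pickle.load(open("w6.pkl","rb"))
inv=lambda r,z:round(brentq(lambda x:projw(w,W(b,[x,0,z]))[0,1]-r,-.16,-.05)*1e3,1)
print("lip front",inv(269.5,.1035),"wall top",inv(289.5,.1035))
for z in(.101,.103,.105,.107):print(z,"bar",inv(281,z))
```

```text
lip front -108.4 wall top -97.9
0.101 bar -100.7
0.103 bar -102.1
0.105 bar -103.5
0.107 bar -104.8
```

Emit:
drive_tool(dp=[[0,-0.0005,-0.001],[0,-0.0005,-0.002]], delta_rot=[[0,0,0],[0,0,0]])

```text
time: 20.68
tool_pos: [0.5069, 0.1883, 0.0838]
tool_rot: [3.141, 0.001, 3.065]
force: [3.7, -2.3, 5.9]
opening: 0.475
gripper_force: 20.8
```

Emit:
drive_tool(dp=[[0,0,-0.001],[0,0,-0.001]], delta_rot=[[0,0,0],[0,0,0]])

```text
time: 20.92
tool_pos: [0.5069, 0.1883, 0.083]
tool_rot: [3.141, 0.001, 3.065]
force: [3.0, -2.1, 8.3]
opening: 0.472
gripper_force: 21.3
```

Emit:
drive_tool(dp=[[0,0,-0.001],[0,0,-0.001]], delta_rot=[[0,0,0],[0,0,0]])

```text
time: 21.18
tool_pos: [0.507, 0.1883, 0.0825]
tool_rot: [3.141, 0.001, 3.065]
force: [0.6, -3.3, 12.2]
opening: 0.476
gripper_force: 21.6
```

```bash
python3 asc.py w7.pkl 250 306
python3 - <<'E'
from h import *
b=[.6128,.1803,-.0765]
w=pickle.load(open("w7.pkl","rb"))
for P in([-.1084,0,.1035],[-.1015,0,.099],[-.1015,0,.106],[-.098,0,.1035],[-.098,0,.0965]):print(P,projw(w,W(b,P))[0,1].round(1))
E
```

```text
[0.507  0.1883 0.0825] [ 0.6 -3.3 12.2] 0.476011978963059 21.571609564125538
250 =====-.........-++++++++=+++++:@@@@:@@@@@-============================-@@@@@:@@@@=++++==++++++++- ... ....-=========
252 =====......... .++++++++=+++++:@@@@.@@@@@-============================-@@@@@.@@@@=++++==++++++++. .........+========
254 ====-..........:+++++++==+++++-@@@@:@@@@@:============================-@@@@@.@@@@=++++===+++++++. .........:========
256 ==== ..........:+++++++=++===:.@@@@.@@@@@:-==========================--@@@@@.@@@@.:===*-=+++++++: ..........========
258 ==+............-+++++++=++==--:@@@@.@@@@@:===========================--@@@@%.@@@@--======+++++++- ..........:+======
260 ==-............++++++++=+=====-@@%@:@%%@@--==========================-=%%%%*:%@@@========++++++++ ...........-======
262 ==............:+++++++==+=====-@#-=========+======+==========+================*@@======+=++++++++. ...........======
264 =:............-+++++++==+======++=================================+=++++====++=========+==+++++++- ...........:+====
266 = ............++++++++=+===========================
[... 1795 characters left out ...]
-@%@%%@@%@%@%%@%@%%%%%%%@@%%%%%%%%%%%%%%%%%%%%@@*============-+++++++*.......----:...
298 ---- .....-+++++++=%@@@@@@@@@@@@%%@@%@%@@%@@@@%%@%@%%@@@%%%@%%%%%%%%%%%@%%%%%@@#@@@%%@@@@%%@@-+++++++- .....----....
300 ---- .... +++++++++@@@@@@@@@@@@@%%@@@@@@@@@@@@@@@@@%@@@@@@%@@@@@%@%@@@%@@@@@@@@+@%%%%%%%%%%%#+*******# .....-----...
302 ---- ... +@@@@@@@@@@@@@@@@@@@@@@%@@@@@@@@@@@@@@@@@@@@@@@@@@@@@@@@@@@@@@@@@@@@@@#@@@@@@@@@@@@@@@@@@@@@@= ... ---- ...
304 ----... .@@@@@@@@@@@@@@@@@@@@@@@%@@@@@@@@@@@@@@@@@@@@@@@@@@@@@@@@@@@@@@@@@@@@@@%@@@@@@@@@@@@@@@@@@@@@@@  ...----....
[-0.1084, 0, 0.1035] 272.9
[-0.1015, 0, 0.099] 280.4
[-0.1015, 0, 0.106] 289.8
[-0.098, 0, 0.1035] 293.1
[-0.098, 0, 0.0965] 283.7
```

Emit:
drive_tool(dp=[[0,0,0.0007],[-0.001,0,0.0007],[-0.002,0,0.0007],[-0.002,0,0.0007]], delta_rot=[[0,0,0],[0,0,0],[0,0,0],[0,0,0]])

```text
time: 21.72
tool_pos: [0.5049, 0.1884, 0.0825]
tool_rot: [3.141, 0.001, 3.065]
force: [4.4, -2.4, 5.6]
opening: 0.475
gripper_force: 21.5
```

Emit:
drive_tool(dp=[[0.001,0,0],[0.002,0,0],[0.003,0,0],[0.003,0,0]], delta_rot=[[0,0,0],[0,0,0],[0,0,0],[0,0,0]])

```text
time: 22.22
tool_pos: [0.5063, 0.1884, 0.0822]
tool_rot: [-3.142, -0.002, 3.065]
force: [-4.3, -2.2, 11.5]
opening: 0.475
gripper_force: 21.8
```

Emit:
drive_tool(dp=[[-0.0015,0,0.0005],[-0.0015,0,0.0005]], delta_rot=[[0,0,0],[0,0,0]])

```text
time: 22.48
tool_pos: [0.5057, 0.1883, 0.0824]
tool_rot: [3.141, -0.0, 3.065]
force: [2.9, -0.7, 3.2]
opening: 0.472
gripper_force: 21.3
```

Emit:
drive_tool(dp=[[0,0,0],[0,0,0],[0,0,0],[0,0,0.01],[0,0,0.03],[-0.01,0,0.06],[-0.025,0,0.07],[-0.04,0,0.07],[-0.05,0,0.07]], delta_rot=[[0,0,0],[0,0,0],[0,0,0],[0,0,0],[0,0,0],[0,0,0],[0,0,0],[0,0,0],[0,0,0]], hand=0.4)

```text
time: 23.6
tool_pos: [0.456, 0.1883, 0.1542]
tool_rot: [3.141, 0.002, 3.065]
force: [-0.2, -1.0, -0.5]
opening: 0.696
gripper_force: 0.0
```

Run:
```python
from bench import env
import cv2,pickle,numpy as np
s=env.sense();f=env.grab_frame("wrist");pickle.dump((s,f),open("w8.pkl","wb"));print(s["tool_pos"],s["force"])
g=env.grab_frame("side")["pixels"]
a=cv2.resize(f["pixels"][230:350,170:340],(680,480),interpolation=cv2.INTER_CUBIC)[:330]
g=cv2.resize(g[165:210,235:320],(510,270),interpolation=cv2.INTER_CUBIC);g=np.pad(g,((0,0),(0,170),(0,0)))
cv2.imwrite("pics/m2.png",np.vstack([a,g])[:,:,::-1])
```

```text
[0.45596056 0.18832531 0.15423863] [-0.15765824 -0.97160701 -0.54628839]
```

View pics/m2.png

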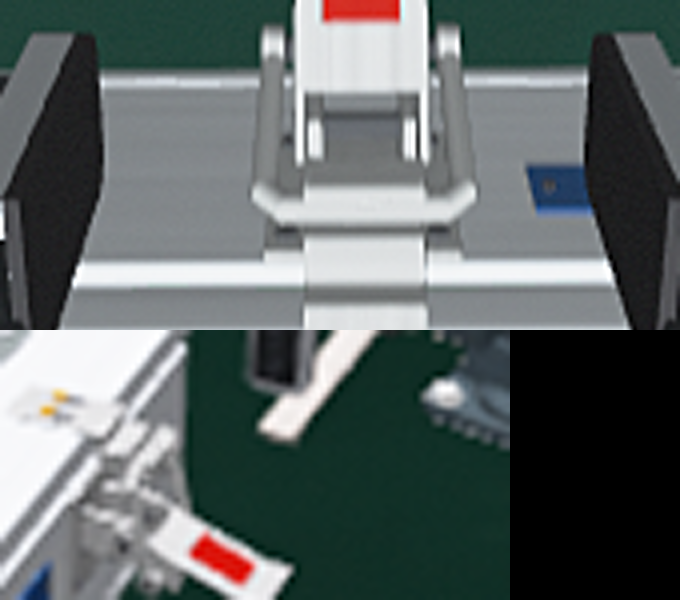

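The last picture shows the loop bar sitting in the keeper behind its lip, with the lever now standing out almost level. Next I plan the lever press with a tilted tool and shut fingers.

Run:
```python
from h import *
from scipy.optimize import brentq
b=[.6115,.1803,-.0765]
for sx in(-.095,-.097,-.099):print(sx,brentq(lambda L:np.linalg.norm(pin(L)-[sx,0,.099])-.045,.5,2))
w=pickle.load(open("w8.pkl","rb"))
# tip edge of red area at crop row 21 => px row 235
for L in(1.2,1.3,1.4,1.5):print(L,projw(w,W(b,[lev(L,.03,.0075),lev(L,.042,.0075),lev(L,.02,.0075)])).round(0).tolist())
t=.75
for L in(1.35,1.2,1.0,.8,.6,.4,.3,.2,.1,0):
    c=-.011*np.array([np.cos(t),0,np.sin(t)])*np.tanh((np.sin(L)*np.sin(t)-np.cos(L)*np.cos(t))*5)
    print(L,W(b,lev(L,.044,.0075)-c).round(4))
```

```text
-0.095 1.3136161938951356
-0.097 1.2615126360915676
-0.099 1.219548347191836
1.2 [[260.0, 228.0], [260.0, 213.0], [260.0, 240.0]]
1.3 [[260.0, 229.0], [260.0, 214.0], [260.0, 241.0]]
1.4 [[260.0, 231.0], [260.0, 216.0], [260.0, 243.0]]
1.5 [[260.0, 233.0], [260.0, 219.0], [260.0, 245.0]]
1.35 [[0.4803 0.1904 0.0691]]
1.2 [[0.4808 0.1903 0.0622]]
1.0 [[0.4815 0.1903 0.0519]]
0.8 [[0.4793 0.1904 0.0379]]
0.6 [[0.4794 0.1904 0.0259]]
0.4 [[0.485  0.19   0.0191]]
0.3 [[0.4888 0.1897 0.0168]]
0.2 [[0.4928 0.1894 0.0149]]
0.1 [[0.497  0.1891 0.0135]]
0 [[0.5013 0.1887 0.0125]]
```

Emit:
drive_tool(dp=[[-0.01,0.002,0.0],[-0.02,0.002,0],[-0.03,0.002,0],[-0.04,0.002,0],[-0.04,0.002,0]], delta_rot=[[-0.014,-0.18,0],[-0.028,-0.36,0],[-0.042,-0.54,0],[-0.057,-0.72,0],[-0.057,-0.748,0]], hand=-1)

```text
time: 24.32
tool_pos: [0.4749, 0.2506, 0.0861]
tool_rot: [-3.086, 0.723, 3.064]
force: [2.2, -8.9, 11.5]
opening: -0.004
gripper_force: 0.0
```

```bash
python3 asc.py w9.pkl 180 384 | head -1
python3 - <<'E'
from bench import env
s=env.sense();print(s["q"].round(3),s["dq"].round(3),s["joint_torque"].round(1),s["tool_pos"].round(4),s["tool_rot"].round(3),s["force"].round(1),s["moment"].round(2))
E
```

```text
[0.4749 0.2506 0.0861] [ 2.2 -8.9 11.5] -0.00391001414950152 0.0
[ 0.473 -0.841 -1.092  0.678 -0.405  0.436] [-0.101 -0.008  0.048  0.195  0.17  -0.101] [-10.3  -2.7  30.5   1.5  -1.1  -0.5] [0.479  0.2565 0.0944] [-3.097  0.743  3.059] [0.3 2.6 3.9] [0.18 0.44 0.14]
```

```bash
cat >> h.py <<'E'
def Rt(t):return R.from_rotvec(-t*np.array([.0765,.997,0]))*R.from_euler("xyz",[np.pi,0,3.065])
def path(t,Ls,b=(.6115,.1803,-.0765),al=.044):
    for L in Ls:
        c=-.011*np.array([np.cos(t),0,np.sin(t)])*np.tanh((np.sin(L)*np.sin(t)-np.cos(L)*np.cos(t))*5)
        print(L,W(b,lev(L,al,.0075)-c).round(4))
E
python3 - <<'E'
from h import *
from bench import env
s=env.sense();print(s["tool_pos"].round(4),s["q"].round(3),s["force"].round(1))
print((Rt(.5)*R.from_euler("xyz",s["tool_rot"]).inv()).as_rotvec().round(3))
path(.5,(1.35,1.2,1.0,.8,.6,.4,.3,.2,.1,0))
E
```

```text
[0.479  0.2565 0.0944] [ 0.473 -0.841 -1.092  0.678 -0.405  0.436] [0.3 2.6 3.9]
[0.056 0.239 0.032]
1.35 [[0.4808 0.1903 0.0663]]
1.2 [[0.4786 0.1905 0.058 ]]
1.0 [[0.4726 0.191  0.0447]]
0.8 [[0.4717 0.191  0.0341]]
0.6 [[0.4764 0.1907 0.0268]]
0.4 [[0.4832 0.1901 0.0211]]
0.3 [[0.4871 0.1898 0.0189]]
0.2 [[0.4911 0.1895 0.0171]]
0.1 [[0.4953 0.1892 0.0157]]
0 [[0.4997 0.1889 0.0147]]
```

Emit:
drive_tool(dp=[[0.01,-0.005,0.02],[0.015,-0.015,0.035],[0.015,-0.03,0.035],[0.01,-0.045,0.035],[0.005,-0.06,0.035],[0.003,-0.066,0.035],[0.003,-0.066,0.035],[0.003,-0.066,0.035]], delta_rot=[[0.02,0.08,0.01],[0.04,0.16,0.02],[0.056,0.239,0.032],[0.056,0.239,0.032],[0.056,0.239,0.032],[0.056,0.239,0.032],[0.056,0.239,0.032],[0.056,0.239,0.032]])

```text
time: 25.38
tool_pos: [0.4781, 0.1848, 0.1216]
tool_rot: [-3.133, 0.478, 3.071]
force: [-0.3, -0.3, 1.2]
opening: 0.002
gripper_force: 0.0
```

```bash
python3 - <<'E'
from h import *
from bench import env
s=env.sense();print(s["tool_pos"].round(4),s["q"].round(3),s["force"].round(1),s["tool_rot"])
print((Rt(.5)*R.from_euler("xyz",s["tool_rot"]).inv()).as_rotvec().round(3))
E
python3 asc.py w9.pkl 200 330
```

```text
[0.4781 0.1848 0.1216] [ 0.19  -0.808 -0.916  1.001 -0.127  0.233] [-0.3 -0.3  1.2] [-3.13296174  0.47818791  3.07091553]
[ 0.006 -0.022 -0.002]
[0.4781 0.1848 0.1216] [-0.3 -0.3  1.2] 0.0018304769376720636 0.0
200 ##################################++*****+##%@@@@@@@@@@@@@@@@@@@@@@@@@@@@@@@@@@@@@@@@*#=+*****+#####################
202 #*##########*#####################++****++**%@@@@@@@@@@@@@@@@@@@@@@@@@@@@@@@@@@@@@@@%**=+******#####################
204 *********************************#+******++-+@@@@@@@@@@@@@@@@@@@@@@@@@@@@@@@@@@@@@@@#+*=+*****+#####################
206 *##*###**#*#*###*##*######*#######+******-::+@@@@@@@@@@@@@@@@@@@@@@@@@@@@@@@@@@@@@@@=-*=+*****+#####################
208 ######*##################*########+*****+===+@@@-+++==++++++++++++++++++++=:+++-:@@@=+*=+*****+#####################
210 **#######*########################+*****++**-@@@.+**+:::::::::::::::::::::::+**=:@@@++*=+*****+*##**#***#*#*****#*#*
212 #################################*+*****++**=@@@:***+-=====================-+**+:@@@:**+=*****+*####################
214 #################################*+***
[... 6275 characters left out ...]
.........................:::::----------.::::................................................--
320 ..............................................::::.-#######%:.::::.................................................-
322 .............................................:::::.:%######%:.:::::.................................................
324 .............................................:::::.:%######%:.:::::.................................................
326 .............................................-::::.+%#######*.::::-.................................................
328 .............:---::..........................-::::-%########%:.::::..........................:---::.................
```

Emit:
drive_tool(dp=[[0.001,0.003,0],[0.002,0.0055,-0.01],[0.002,0.0055,-0.02],[0.002,0.0055,-0.03],[0.002,0.0055,-0.04],[0.002,0.0055,-0.045],[0.002,0.0055,-0.049],[0.002,0.0055,-0.052]], delta_rot=[[0.006,-0.022,-0.002],[0.006,-0.022,-0.002],[0.006,-0.022,-0.002],[0.006,-0.022,-0.002],[0.006,-0.022,-0.002],[0.006,-0.022,-0.002],[0.006,-0.022,-0.002],[0.006,-0.022,-0.002]])

```text
time: 26.42
tool_pos: [0.4801, 0.1899, 0.0695]
tool_rot: [-3.141, 0.5, 3.065]
force: [0.3, 1.0, -0.4]
opening: -0.002
gripper_force: 0.0
```

Emit:
drive_tool(dp=[[0,0.0005,-0.003],[-0.0005,0.0005,-0.006],[-0.001,0.0005,-0.009],[-0.0015,0.0005,-0.0115],[-0.0025,0.001,-0.014]], delta_rot=[[0,0,0],[0,0,0],[0,0,0],[0,0,0],[0,0,0]])

```text
time: 27.05
tool_pos: [0.4782, 0.1909, 0.0563]
tool_rot: [-3.141, 0.501, 3.064]
force: [0.9, -1.2, 3.2]
opening: -0.001
gripper_force: 1.6
```

Contact with the lever. Following the arc down.

Emit:
drive_tool(dp=[[-0.001,0,-0.003],[-0.002,0,-0.006],[-0.0035,0,-0.009],[-0.005,0,-0.012]], delta_rot=[[0,0,0],[0,0,0],[0,0,0],[0,0,0]])

```text
time: 27.55
tool_pos: [0.4746, 0.1912, 0.046]
tool_rot: [3.14, 0.505, 3.064]
force: [4.4, -0.0, 8.0]
opening: 0.002
gripper_force: 3.6
```

Emit:
drive_tool(dp=[[-0.0005,0,-0.003],[-0.001,0,-0.006],[-0.001,0,-0.009]], delta_rot=[[0,0,0],[0,0,0],[0,0,0]])

```text
time: 27.92
tool_pos: [0.4731, 0.1913, 0.0365]
tool_rot: [3.141, 0.504, 3.064]
force: [1.4, 0.5, 8.0]
opening: -0.001
gripper_force: 3.3
```

Emit:
drive_tool(dp=[[0.0005,0,-0.0025],[0.0015,0,-0.005],[0.003,0,-0.0075],[0.005,-0.0005,-0.0095]], delta_rot=[[0,0,0],[0,0,0],[0,0,0],[0,0,0]])

```text
time: 28.42
tool_pos: [0.4775, 0.191, 0.0264]
tool_rot: [3.141, 0.502, 3.065]
force: [-1.8, 1.1, 9.3]
opening: 0.001
gripper_force: 3.5
```

Emit:
drive_tool(dp=[[0.002,0,-0.0015],[0.004,-0.0005,-0.003],[0.006,-0.0005,-0.0045]], delta_rot=[[0,0,0],[0,0,0],[0,0,0]])

```text
time: 28.8
tool_pos: [0.4829, 0.1905, 0.0211]
tool_rot: [3.141, 0.5, 3.065]
force: [-2.8, 2.0, 6.6]
opening: 0.003
gripper_force: 2.9
```

Continuing towards the stop: (0.487, 0.0189) → (0.4997, 0.0147).

Emit:
drive_tool(dp=[[0.002,0,-0.001],[0.004,-0.0005,-0.002],[0.006,-0.0005,-0.003],[0.008,-0.001,-0.004]], delta_rot=[[0,0,0],[0,0,0],[0,0,0],[0,0,0]])

```text
time: 29.3
tool_pos: [0.4901, 0.1895, 0.0162]
tool_rot: [3.141, 0.499, 3.065]
force: [-3.3, 1.7, 4.9]
opening: -0.0
gripper_force: 2.1
```

Emit:
drive_tool(dp=[[0.002,0,-0.0005],[0.004,-0.0005,-0.001],[0.005,-0.0005,-0.0015]], delta_rot=[[0,0,0],[0,0,0],[0,0,0]])

```text
time: 29.68
tool_pos: [0.495, 0.1884, 0.0143]
tool_rot: [-3.141, 0.498, 3.065]
force: [-3.5, 3.1, 0.5]
opening: -0.002
gripper_force: 1.6
```

Emit:
drive_tool(dp=[[0.001,0,0],[0.002,0,0],[0.003,-0.0005,0]], delta_rot=[[0,0,0],[0,0,0],[0,0,0]])

```text
time: 30.05
tool_pos: [0.4983, 0.1877, 0.0146]
tool_rot: [-3.141, 0.499, 3.065]
force: [-2.8, 0.9, -1.4]
opening: -0.0
gripper_force: 1.2
```

Emit:
drive_tool(dp=[[0.001,0,0],[0.002,0,0]], delta_rot=[[0,0,0],[0,0,0]])

```text
time: 30.3
tool_pos: [0.5008, 0.1878, 0.0153]
tool_rot: [-3.141, 0.5, 3.064]
force: [-2.3, 0.1, -0.2]
opening: -0.0
gripper_force: 0.7
```

Emit:
drive_tool(dp=[[0.001,0,0],[0.002,0,0]], delta_rot=[[0,0,0],[0,0,0]])

```text
time: 30.55
tool_pos: [0.5028, 0.1879, 0.0153]
tool_rot: [-3.141, 0.5, 3.065]
force: [-5.4, 0.3, 2.2]
opening: -0.0
gripper_force: 2.9
```

Emit:
drive_tool(dp=[[0.001,0,0],[0.001,0,0]], delta_rot=[[0,0,0],[0,0,0]])

```text
time: 30.8
tool_pos: [0.503, 0.188, 0.0152]
tool_rot: [-3.141, 0.498, 3.065]
force: [-13.6, -1.2, 10.3]
opening: 0.0
gripper_force: 6.9
```

```bash
python3 asc.py w10.pkl 130 290
```

```text
[0.503  0.188  0.0152] [-13.6  -1.2  10.3] 0.00048030970508931056 6.853876411914825
130 ---------------------------------------------------------:-----:-----------------------:----------------------------
132 ------------:--------:--------------------------:------------------------------:--:---:-------------:---------------
134 ----------------:---------------------------------:----:-------------------------:--------:-------------------------
136 -----------:---:--------:--------:------------------------:---------------------------------------------------------
138 ---------:---------------------------:-------------------------------------------------------------------------:----
140 --------:----------------------------------------------------------------:------------------------------------------
142 -------------:------------------------------------------------------------------------------------------------------
144 ------------------------------------------------------------------------------------------:-----------:-------:-----
146 ---------------:----------------------------
[... 7963 characters left out ...]
::::::::::::::::::::::::::..%@@==++++=+@@%..::::::::::::::::::::::::::..*@@@@@@@@@@@@@@@@@@@@@@
280 @@@@@@@@@@@@@@@@@*..:::::::-::.:.....:--::::::::.:@@==++++=+@@ .::::::::-:::......::-:::::::..+@@@@@@@@@@@@@@@@@@@@@
282 @@@@@@@@@@@@@@@@%..:::::::::-==========-.::::::::..:+=+++++=...::::::::::-====+=====:::::::::..@@@@@@@@@@@@@@@@@@@@@
284 @@@@@@@@@@@@@@@@:.:::::::::::--==++==-:::::::::::::.++=++++++.::::::::::::--==++==-:.:::::::::..%@@@@@@@@@@@@@@@@@@@
286 @@@@@@@@@@@%%=...::::::::::::::....::::::::::::::::.++++=+++..:::::::::::::::...::::::::::::::::..=%%@@@@@@@@@@@@@@=
288 @@@@%%%*=:...::::::::::::::::::::::::::::::::::::::.++++=+++.::::::::::::::::::::::::::::::::::::::...:**%%%@@@@@@*.
```

Emit:
drive_tool(dp=[[-0.01,0,0.002],[-0.025,0,0.02],[-0.025,0,0.06],[-0.025,0,0.1],[-0.03,0,0.13],[-0.03,0,0.13],[-0.03,0,0.13]], delta_rot=[[0,0,0],[0,0.05,0],[0.01,0.15,0],[0.02,0.3,0],[0.038,0.45,0],[0.038,0.498,0],[0.038,0.498,0]])

```text
time: 31.72
tool_pos: [0.4747, 0.1878, 0.1449]
tool_rot: [-3.141, 0.0, 3.064]
force: [-0.6, 0.2, 0.0]
opening: -0.004
gripper_force: 0.0
```

```bash
python3 asc.py w11.pkl 180 330
python3 - <<'E'
from h import *
w=pickle.load(open("w11.pkl","rb"));b=[.6128,.1803,-.0765]
for n,P in dict(rim=[-.075,0,.084],L0tip=lev(0,.058,.0075),L0pad=lev(0,.042,.0075),L0top=lev(0,0,.0075),L3tip=lev(.3,.058,.0075),seat_home=[-.101,0,.094],seat_up=[-.101,0,.099]).items():print(n,projw(w,W(b,P))[0].round(1))
E
```

```text
[0.4747 0.1878 0.1449] [-0.6  0.2  0. ] -0.004203747276075968 0.0
180 --------------------------------------------------------------------------------------------------------------------
182 --------------------------------------------------------------------------------------------------------------------
184 --------------------------------------------------------------------------------------------------------------------
186 --------------------------------------------------------------------------------------------------------------------
188 --------------------------------------------------------------------------------------------------------------------
190 --------------------------------------------------------------------------------------------------------------------
192 --------------------------------------------------------------------------------------------------------------------
194 --------------------------------------------------------------------------------------------------------------------
196 --------------------------------------------------------------
[... 7484 characters left out ...]
:-+===-YYYYY@@@@+:-===-::::::::::::::::::::::::::::::::::::::::::::::::+
322 :::::::::::::::::::::::::::::::::::::::::::::=+==--YYYY@@@@@+:-===-::::::::::::::::::::::::::::::::::::::::::::::::-
324 :::::::::::::::::::::::::::::::::::::::::::::++==--*@@@@@@@@+:-====:::::::::::::::::::::::::::::::::::::::::::::::::
326 :::::::::::::::::::::::::::::::::::::::::::::+===--@@@@@@@@@@:-===+:::::::::::::::::::::::::::::::::::::::::::::::::
328 ::::::::::::-=+++==-::::::::::::::::::::::::-+===-#@@@@@@@@@@*-===+-::::::::::::::::::::::::-=+++==-::::::::::::::::
rim [259.5 287.4]
L0tip [258.6 213.3]
L0pad [258.8 220.1]
L0top [259.3 241.7]
L3tip [258.7 198.5]
seat_home [259.7 264. ]
seat_up [259.8 268. ]
```

Emit:
drive_tool(dp=[[-0.01,0,0.01],[-0.025,0,0.025],[-0.035,0,0.04],[-0.035,0,0.05],[-0.035,0,0.05]], delta_rot=[[0,0,0],[0,0,0],[0,0,0],[0,0,0],[0,0,0]], hand=0.6)

```text
time: 32.4
tool_pos: [0.4391, 0.1881, 0.1961]
tool_rot: [-3.141, 0.002, 3.065]
force: [-0.4, -0.1, 1.1]
opening: 0.802
gripper_force: 0.0
```

```bash
python3 asc.py w12.pkl 210 320
```

```text
[0.4391 0.1881 0.1961] [-0.4 -0.1  1.1] 0.8022752879989679 0.0
210 ....................................................................................................................
212 ....................................................................................................................
214 ....................................................................................................................
216 ....................................................................................................................
218 ....................................................................................................................
220 ....................................................................................................................
222 .................................................**+*++***+*+***********:...........................................
224 .................................................*+++++++++++++++++++++*-...........................................
226 .................................................*+++++++++++++++
[... 4917 characters left out ...]
%%%%%%%%%%%%%%%%%%%%%%%%%@@@#%%%+---*%%%%%%%%@----%%%%@@@@@@@@@@@@@@@@@@@@@@@@@@@@@@@@@@@@@@@@@
310 @@@@@@@@@@@@@@@@@@@@@@@@@@@@@@@@@@@@@@@@@@@@@@@@@%%%+-YYY-*%%%%%%#-YYYY-%%%@@@@@@@@@@@@@@@@@@@@@@@@@@@@@@@@@@@@@@@@@
312 @@@@@@@@@@@@@@%@%%%%%%%%%@%%%%%%%%%%%%%%%%%%%%%%@%%%YYYYYY+%%%%%%+RYYYYR*%#@@%%%%%%%%%%%%%%%%@%%%%@@%%@%%@%@%@@@@@@@
314 @@@@@@@@@@@@@@@@@@@@@@@@@@@@@@@@@@@@@@@@@@@@@@@@@@%%#YYYYY%%%%#%%%#YYYY#%%#@@@@@@@@@@@@@@@@@@@@@@@@@@@@@@@@@%@@@@@@@
316 %%%%%%%%%%%%%%%%%%%%%%%%%%%%%%%%%%%%%%%%%%%%%%%%%@%#%%%##%%%%%#%%%%%%##%%%#@%%%%%%%%%%%%%%%%%%%%%%%%%%%%%%%%%%%%%%%%
318 @@@@@@@@@@@@@@@@@@@@@@@@@@@@@@@@@@@@@@@@@@@@@@@@@@%#%%%##%%%%%#%%%%%%##%%%%@@@@@@@@@@@@@@@@@@@@@@@@@@@@@@@@@@@@@@@@@
```

The lever hangs flat on the front wall, the loop bar sits in the keeper's groove, and the lid is drawn down. The gripper is clear.

```bash
python3 -c "
from bench import env
print(env.job_done())"
```

```text
the job is handed in; nothing more can be done
None
```

The lid is down on its gasket, the loop's bar is in the keeper's groove, and the lever is pressed fully home. I let go and handed the job in at about 32 s. The highest forces I read at the end of a move were 12 N at the groove, 6.5 N on the lid and 17 N on the lever at its stop.

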